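# Correct the reagent kit and sort the returned bottles by cap

### The job

The blue kit frame should hold four green-capped bottles, one in each cell, but one of its bottles has a different cap: take that one out first, and put a green-capped bottle from those standing about the bench in its place. Sort the bottle you took out and everything else still standing loose on the bench into the trays by cap colour: black caps in the black tray, orange lids in the orange tray, and a spare green cap, if there is one, in the green tray. Everything must end standing upright, and leave the tape, the mug and the timer alone.

Things in the scene. Friction and masses are not known exactly. Their poses are not given: they have to be found in the camera images.
- green_1: White bottle with a GREEN screw cap; 36 mm across, 85 mm tall over the cap (the 36 mm wide solid body reaches up to 70 mm; grip it there, at 40 to 60 mm, as the cap above 70 mm gives no hold). 60 g. Origin at the centre of its underside, z up along the bottle. Four of the five green-capped bottles belong in the kit.
- green_2: White bottle with a GREEN screw cap; 36 mm across, 85 mm tall over the cap (the 36 mm wide solid body reaches up to 70 mm; grip it there, at 40 to 60 mm, as the cap above 70 mm gives no hold). 60 g. Origin at the centre of its underside, z up along the bottle. Four of the five green-capped bottles belong in the kit.
- green_3: White bottle with a GREEN screw cap; 36 mm across, 85 mm tall over the cap (the 36 mm wide solid body reaches up to 70 mm; grip it there, at 40 to 60 mm, as the cap above 70 mm gives no hold). 60 g. Origin at the centre of its underside, z up along the bottle. Four of the five green-capped bottles belong in the kit.
- green_4: White bottle with a GREEN screw cap; 36 mm across, 85 mm tall over the cap (the 36 mm wide solid body reaches up to 70 mm; grip it there, at 40 to 60 mm, as the cap above 70 mm gives no hold). 60 g. Origin at the centre of its underside, z up along the bottle. Four of the five green-capped bottles belong in the kit.
- green_5: White bottle with a GREEN screw cap; 36 mm across, 85 mm tall over the cap (the 36 mm wide solid body reaches up to 70 mm; grip it there, at 40 to 60 mm, as the cap above 70 mm gives no hold). 60 g. Origin at the centre of its underside, z up along the bottle. Four of the five green-capped bottles belong in the kit. May be absent.
- brown_1: Brown bottle with a green paper label and a BLACK screw cap; 34 mm across, 75 mm tall over the cap (solid body up to 61 mm; grip it at 35 to 50 mm, the cap gives no hold). 60 g. Origin at the centre of its underside, z up. Either brown_1 or brown_2 starts in the kit, where it does not belong.
- brown_2: Smaller brown bottle with a cream paper label and a BLACK screw cap; 29 mm across, 68 mm tall over the cap (solid body up to 54 mm; grip it at 35 to 48 mm, the cap gives no hold). 35 g. Origin at the centre of its underside, z up. Either brown_1 or brown_2 starts in the kit, where it does not belong.
- brown_3: A second bottle just like brown_1 (34 mm across, 75 mm tall, black cap). Never starts in the kit; may be absent. Origin at the centre of its underside, z up.
- cup_1: Specimen cup with an ORANGE screw lid (straw-coloured contents); 58 mm across the body, 64 mm across the lid, which spans heights 50 to 62 mm; 63 mm tall, 35 g. It can be gripped across the lid. Origin at the centre of its underside, z up. May be absent.
- cup_2: Specimen cup with an ORANGE screw lid (clear, empty-looking); 58 mm across the body, 64 mm across the lid, which spans heights 50 to 62 mm; 63 mm tall, 35 g. It can be gripped across the lid. Origin at the centre of its underside, z up. May be absent.
- green_tray: Fixed shallow green plastic tray, for things with green caps or lids. Outside 190 mm along its x and 104 mm along its y, walls 18 mm high and 4 mm thick (inside 182 x 96 mm), floor 4 mm above its origin, which is the centre of its underside on the worktop. The three trays change places from start to start.
- black_tray: Fixed shallow black plastic tray, for things with black caps or lids. Outside 190 mm along its x and 104 mm along its y, walls 18 mm high and 4 mm thick (inside 182 x 96 mm), floor 4 mm above its origin, which is the centre of its underside on the worktop. The three trays change places from start to start.
- orange_tray: Fixed shallow orange plastic tray, for things with orange caps or lids. Outside 190 mm along its x and 104 mm along its y, walls 18 mm high and 4 mm thick (inside 182 x 96 mm), floor 4 mm above its origin, which is the centre of its underside on the worktop. The three trays change places from start to start.
- kit: The kit: a fixed blue plastic frame with white end tabs, a single row of four square cells along its y; outside 66 x 252 mm, walls 18 mm high and 4 mm thick, each cell 58 x 58 mm inside at 62 mm pitch, open underneath so that bottles stand on the worktop itself. Origin at its centre on the worktop, z up.
- cell_0 (a point): Centre of one cell of the kit, on the worktop (z = 0).
- cell_1 (a point): Centre of one cell of the kit, on the worktop (z = 0).
- cell_2 (a point): Centre of one cell of the kit, on the worktop (z = 0).
- cell_3 (a point): Centre of one cell of the kit, on the worktop (z = 0).
- tape: Bystander: roll of tape lying flat, 67 mm across, 19 mm high. Origin at the centre of its underside.
- mug: Bystander: white spotted mug, 78 x 114 mm with its handle, 93 mm tall. Origin at the centre of its underside.
- timer: Bystander: small white bench timer, 38 x 64 x 61 mm tall. Origin at the centre of its underside.
- carton_front (a point): Middle of the upper front edge of a fixed brown cardboard carton at the back of the worktop, 122 mm high; its front face runs 170 mm to either side of this point, along y within 0.1 rad. Not to be handled: fingers and wrist must stay clear of it.
Things that resemble listed ones, but are neither listed nor needed, are in the scene too. Leave any pink look-alike of the cup_1 alone.

How it is judged:
On the way, in this order (a step that is already met when the one before it is completed fails the run):
1. the wrong bottle is out of the kit and set down (horizontal distance between each of brown_1, brown_2 and cell_0 above 0.05 m and horizontal distance between each of brown_1, brown_2 and cell_1 above 0.05 m and horizontal distance between each of brown_1, brown_2 and cell_2 above 0.05 m and horizontal distance between each of brown_1, brown_2 and cell_3 above 0.05 m and height (world z) of each of brown_1, brown_2 below 0.02 m and linear speed of each of brown_1, brown_2 below 0.03 m/s), for 0.2 s.
2. all four cells of the kit hold an upright green-capped bottle (((horizontal distance between green_1 and cell_0 below 0.022 m and height (world z) of green_1 below 0.01 m and angle between green_1's own z axis and vertical below 0.15 rad) or (horizontal distance between green_2 and cell_0 below 0.022 m and height (world z) of green_2 below 0.01 m and angle between green_2's own z axis and vertical below 0.15 rad) or (horizontal distance between green_3 and cell_0 below 0.022 m and height (world z) of green_3 below 0.01 m and angle between green_3's own z axis and vertical below 0.15 rad) or (horizontal distance between green_4 and cell_0 below 0.022 m and height (world z) of green_4 below 0.01 m and angle between green_4's own z axis and vertical below 0.15 rad) or (horizontal distance between green_5 and cell_0 below 0.022 m and height (world z) of green_5 below 0.01 m and angle between green_5's own z axis and vertical below 0.15 rad)) and ((horizontal distance between green_1 and cell_1 below 0.022 m and height (world z) of green_1 below 0.01 m and angle between green_1's own z axis and vertical below 0.15 rad) or (horizontal distance between green_2 and cell_1 below 0.022 m and height (world z) of green_2 below 0.01 m and angle between green_2's own z axis and vertical below 0.15 rad) or (horizontal distance between green_3 and cell_1 below 0.022 m and height (world z) of green_3 below 0.01 m and angle between green_3's own z axis and vertical below 0.15 rad) or (horizontal distance between green_4 and cell_1 below 0.022 m and height (world z) of green_4 below 0.01 m and angle between green_4's own z axis and vertical below 0.15 rad) or (horizontal distance between green_5 and cell_1 below 0.022 m and height (world z) of green_5 below 0.01 m and angle between green_5's own z axis and vertical below 0.15 rad)) and ((horizontal distance between green_1 and cell_2 below 0.022 m and height (world z) of green_1 below 0.01 m and angle between green_1's own z axis and vertical below 0.15 rad) or (horizontal distance between green_2 and cell_2 below 0.022 m and height (world z) of green_2 below 0.01 m and angle between green_2's own z axis and vertical below 0.15 rad) or (horizontal distance between green_3 and cell_2 below 0.022 m and height (world z) of green_3 below 0.01 m and angle between green_3's own z axis and vertical below 0.15 rad) or (horizontal distance between green_4 and cell_2 below 0.022 m and height (world z) of green_4 below 0.01 m and angle between green_4's own z axis and vertical below 0.15 rad) or (horizontal distance between green_5 and cell_2 below 0.022 m and height (world z) of green_5 below 0.01 m and angle between green_5's own z axis and vertical below 0.15 rad)) and ((horizontal distance between green_1 and cell_3 below 0.022 m and height (world z) of green_1 below 0.01 m and angle between green_1's own z axis and vertical below 0.15 rad) or (horizontal distance between green_2 and cell_3 below 0.022 m and height (world z) of green_2 below 0.01 m and angle between green_2's own z axis and vertical below 0.15 rad) or (horizontal distance between green_3 and cell_3 below 0.022 m and height (world z) of green_3 below 0.01 m and angle between green_3's own z axis and vertical below 0.15 rad) or (horizontal distance between green_4 and cell_3 below 0.022 m and height (world z) of green_4 below 0.01 m and angle between green_4's own z axis and vertical below 0.15 rad) or (horizontal distance between green_5 and cell_3 below 0.022 m and height (world z) of green_5 below 0.01 m and angle between green_5's own z axis and vertical below 0.15 rad))), for 0.2 s.
At the end, for the whole second after the job is handed in: A green-capped bottle in each cell (within 22 mm of its centre, on the worktop); brown bottles in the black tray, cups in the orange tray, a fifth green-capped bottle in the green tray, each on the tray's floor with its centre inside the walls; all upright within 0.15 rad and at rest (all of step 2 and ((x of green_1 in the frame of green_tray between -0.092 and 0.092 m and y of green_1 in the frame of green_tray between -0.049 and 0.049 m and z of green_1 in the frame of green_tray below 0.015 m and angle between green_1's own z axis and vertical below 0.15 rad) or (x of green_1 in the frame of kit between -0.033 and 0.033 m and y of green_1 in the frame of kit between -0.126 and 0.126 m and z of green_1 in the frame of kit below 0.01 m and angle between green_1's own z axis and vertical below 0.15 rad)) and ((x of green_2 in the frame of green_tray between -0.092 and 0.092 m and y of green_2 in the frame of green_tray between -0.049 and 0.049 m and z of green_2 in the frame of green_tray below 0.015 m and angle between green_2's own z axis and vertical below 0.15 rad) or (x of green_2 in the frame of kit between -0.033 and 0.033 m and y of green_2 in the frame of kit between -0.126 and 0.126 m and z of green_2 in the frame of kit below 0.01 m and angle between green_2's own z axis and vertical below 0.15 rad)) and ((x of green_3 in the frame of green_tray between -0.092 and 0.092 m and y of green_3 in the frame of green_tray between -0.049 and 0.049 m and z of green_3 in the frame of green_tray below 0.015 m and angle between green_3's own z axis and vertical below 0.15 rad) or (x of green_3 in the frame of kit between -0.033 and 0.033 m and y of green_3 in the frame of kit between -0.126 and 0.126 m and z of green_3 in the frame of kit below 0.01 m and angle between green_3's own z axis and vertical below 0.15 rad)) and ((x of green_4 in the frame of green_tray between -0.092 and 0.092 m and y of green_4 in the frame of green_tray between -0.049 and 0.049 m and z of green_4 in the frame of green_tray below 0.015 m and angle between green_4's own z axis and vertical below 0.15 rad) or (x of green_4 in the frame of kit between -0.033 and 0.033 m and y of green_4 in the frame of kit between -0.126 and 0.126 m and z of green_4 in the frame of kit below 0.01 m and angle between green_4's own z axis and vertical below 0.15 rad)) and ((x of green_5 in the frame of green_tray between -0.092 and 0.092 m and y of green_5 in the frame of green_tray between -0.049 and 0.049 m and z of green_5 in the frame of green_tray below 0.015 m and angle between green_5's own z axis and vertical below 0.15 rad) or (x of green_5 in the frame of kit between -0.033 and 0.033 m and y of green_5 in the frame of kit between -0.126 and 0.126 m and z of green_5 in the frame of kit below 0.01 m and angle between green_5's own z axis and vertical below 0.15 rad)) and x of brown_1 in the frame of black_tray between -0.092 and 0.092 m and y of brown_1 in the frame of black_tray between -0.049 and 0.049 m and z of each of brown_1, brown_2, brown_3 in the frame of black_tray below 0.015 m and angle between each of brown_1, brown_2, brown_3, cup_1, cup_2's own z axis and vertical below 0.15 rad and x of brown_2 in the frame of black_tray between -0.092 and 0.092 m and y of brown_2 in the frame of black_tray between -0.049 and 0.049 m and x of brown_3 in the frame of black_tray between -0.092 and 0.092 m and y of brown_3 in the frame of black_tray between -0.049 and 0.049 m and x of cup_1 in the frame of orange_tray between -0.092 and 0.092 m and y of cup_1 in the frame of orange_tray between -0.049 and 0.049 m and z of each of cup_1, cup_2 in the frame of orange_tray below 0.015 m and x of cup_2 in the frame of orange_tray between -0.092 and 0.092 m and y of cup_2 in the frame of orange_tray between -0.049 and 0.049 m and linear speed of each of green_1, green_2, green_3, green_4, green_5, brown_1, brown_2, brown_3, cup_1, cup_2 below 0.02 m/s); the robot touches nothing.
It fails at once if a bystander (tape, mug or timer) is shifted by more than 30 mm (distance of any of tape, mug, timer from where it was at the start of the episode above 0.03 m).
Of green_5, brown_3, cup_1, cup_2 only 3 to 4 are there at a start; the rules pass over those that are not, and their reading is None.
At some moment in a run one of cup_1, cup_2 may be knocked a few centimetres aside while the robot is not near it.
It also fails if it takes over 200 s, if anything falls off the work surface, if the arm or the gripper's body presses on something with over 40 N, if the wrist force passes 120 N, or if a joint passes its speed limit or range.

### The arm

A 6-joint arm with a two-finger parallel gripper is mounted at the origin on a cart in front of the work surface, level with it; the furniture and walls round the work are solid. World frame = base frame: x ahead of the robot, y to its left, z up, the work surface at z = 0. Lengths are in m, angles in rad, forces in N, time in s.
With the tool pointing down it reaches from about 0.35 to 0.975 m from the base axis. Payload 4.9 kg.
Tool frame: the origin (TCP) lies midway between the tips of the shut fingers; the grasp point (between the pads) lies 19 mm behind it; z points along the fingers, y is the line along which they close (so a half turn about z gives the same grasp; the last joint's range is limited). The gripper opens to 85 mm and grips with 20 to 120 N. Pads are 22 mm wide; open, the fingers measure 114 mm over their backs; the gripper's body (76 mm by 85 mm) begins 54 mm behind the grasp point. The pads swing forward as they close: fully open they stand 13 mm farther back than shut.
Start: joints at [1.076, 0.053, 1.613, -0, 1.476, -0.119], TCP at [0.229, 0.581, 0.231] pointing down, gripper open.
Joint ranges: [-3.01, 3.01], [-1.01, 2.22], [0.06, 2.58], [-1.02, 4.17], [0.09, 2.62], [-3.14, 3.14]. Speed limits (rad/s): [2.57, 2.57, 3.14, 3.14, 3.14, 3.14].

### API

Orientations are given as a unit quaternion [w, x, y, z].
In Python, from plant import state, grab_frame, job_done, cut_out, place_of gives the robot as it stands.
- The arm moves only by the tool jog_arm, never from a script. Its argument "motion" is text: rows parted by semicolons, each of 7 numbers parted by spaces: the opening in per cent of the stroke, from 0 (shut) to 100 (fully open), then the shift along the tool's x, y, z as a fraction of full scale, then the turn, a rotation vector about the tool's x, y, z as a fraction of full scale. A call has exactly 5 rows; each row is the pose to reach, as a shift and turn from the pose commanded when the call began, along the tool's axes at that moment; what a row does not reach only later rows make up. Full scale, the value 1, is 50 cm for a shift and 1.5 rad for a turn. A row lasts 1/8 s, in which the tool goes at most 62.5 mm and 10.7 degrees, less where a joint would pass 70% of its speed; a pose out of reach is approached as far as the arm can. A call with a number of a shift or a turn outside -1 to 1 is refused whole. A call with a gripper value outside its range is refused whole. The fingers move at their own pace and stop on an object; the grip force is fixed at half the most. Time passes only in rows, so rows that repeat a pose let the fingers close, or fill a call up. It gives the time, the measured TCP pose, the force, the opening and the grip force at its end, in the units of the state.
- state(): the state, without advancing time (a new reading comes with each control period).
- grab_frame(name): name is "scene" or "top" or "wrist"; returns a dict with "color" (480x640x3 uint8, red, green, blue), "range_z" (480x640 float32, m along the optical axis (not along the pixel's ray), 0 where there is no reading), "intrinsics" (3x3 intrinsics, pixels), "k1" (the pictures are not rectified: a ray, as slopes to the right and down, at radius r is drawn at 1 + k1 r^2 times it, then the intrinsics apply), "world_from_camera" (4x4, takes a point from camera to world coordinates). Camera axes: x right, y up, looking along -z (the intrinsics and any distortion apply to the point x, -y, -z); pixel columns grow to the right and rows downward; lengths in m; the calibration is good to about 2 mm. A picture is of the moment at which its call begins.
- job_done(): hands the job in; it is judged then, once.
Trained networks look in the newest picture that a camera, given by its name, has taken for a name from the list of things; names that differ only in an ending like _2 or _b are one class to them, and where a whole thing is asked for, a point or a joint stands for the part that bears it (a point fixed in the world has none). Each returns a list of dicts, best first, with "p" (0 to 1); they miss things now and then, are a little off and sometimes report something else, mostly with a low value. They report only what shows in the picture. A call takes as long as a camera call. They do not tell look-alikes from the thing itself.
- cut_out(camera, thing): "pixels" (480x640 bool, what is visible of it).
- place_of(camera, thing): "at" ([x, y, z] in m, in world coordinates, good to about 4 mm: a listed point, or the origin of a listed thing).
The state is a dict: "time": time; "joint_pos": joint angles; "joint_vel": joint speeds; "joint_efforts": joint torques, N m; "tool_pos": TCP position; "tool_rot": TCP orientation; "contact_force": force on the tool from outside, world axes, zero at the start; "ft_torque": the same for the moment, N m; "gripper_width": opening from 0.0 (shut) to 1.0 (fully open); "grasp_force": force on a finger pad.
Only numpy, scipy, OpenCV 4.12 (cv2) and the standard library are available. Lean on these libraries where they do the work, as an engineer would, in place of code of your own. Each camera call takes 0.05 s, during which the arm holds its last target. There are 200 camera calls.

## Working session

There is one attempt and no reset: what is moved stays moved. The work goes in short steps, Python scripts to look and compute and a tool call to move; the robot and the scene stay as the last step left them, time stands still between calls to the robot, and variables do not carry over. Pictures are saved under pics/ and viewed, at most 14 in all, crops included, and the job is handed in when it is done.

Besides the shell and the picture viewer there is one more tool, called after "Emit:" in YAML: its name, and indented under it one key for each argument. jog_arm: Moves the arm, as the interface text tells. Shift numbers are shares of 50 cm and turn numbers shares of 1.5 rad, none past 1 either way. Its arguments: {"type":"object","properties":{"motion":{"type":"string"}},"required":["motion"]}

```bash
ls; mkdir -p pics
cat > h.py <<'E'
import numpy as np, cv2
from plant import *
def shot(cam,fn):
    f=grab_frame(cam); cv2.imwrite('pics/'+fn,f['color'][:,:,::-1]); return f
def world(f,u,v,z=None):
    K=f['intrinsics'];d=np.array([(u-K[0,2])/K[0,0],(v-K[1,2])/K[1,1]]);s=d.copy()
    for _ in range(8): s=d/(1+f['k1']*(s@s))
    T=f['world_from_camera'];r=np.array([s[0],-s[1],-1.])
    if z is None: t=f['range_z'][int(v),int(u)]
    else: t=(z-T[2,3])/(T[:3,:3]@r)[2]
    return T[:3,:3]@(r*t)+T[:3,3]
E
python3 - <<'E'
from h import *
s=state();print({k:np.round(v,3) for k,v in s.items()})
for c in ['top','scene']:
    f=shot(c,c+'0.png')
    print(c,np.round(f['world_from_camera'],2).tolist())
    for n in ['green_1','brown_1','brown_2','cup_1','cup_2','green_tray','black_tray','orange_tray','kit','cell_0','cell_1','tape','mug','timer','carton_front']:
        print(n,[(round(o['p'],2),np.round(o['at'],3).tolist()) for o in place_of(c,n)])
print(state()['time'])
E
```

```text
pics
{'time': np.float64(0.0), 'joint_pos': array([ 1.076,  0.053,  1.614,  0.   ,  1.476, -0.119]), 'joint_vel': array([ 0.   ,  0.001,  0.001, -0.   , -0.   ,  0.   ]), 'joint_efforts': array([-0.0000e+00, -3.9366e+01, -3.7018e+01, -0.0000e+00,  7.0000e-03,
        0.0000e+00]), 'tool_pos': array([0.229, 0.581, 0.23 ]), 'tool_rot': array([-0.   ,  0.187,  0.982, -0.001]), 'contact_force': array([0.171, 0.177, 0.46 ]), 'ft_torque': array([ 0.007, -0.019,  0.023]), 'grasp_force': np.float64(0.0), 'gripper_width': np.float64(0.999)}
top [[0.32, 0.83, -0.45, -0.2], [-0.95, 0.29, -0.14, -0.3], [0.01, 0.47, 0.88, 1.62], [0.0, 0.0, 0.0, 1.0]]
green_1 [(0.66, [0.545, 0.183, -0.002]), (0.61, [0.45, -0.034, 0.003]), (0.51, [0.461, -0.162, -0.001]), (0.51, [0.591, -0.256, -0.001]), (0.19, [0.453, -0.038, 0.001])]
brown_1 [(0.69, [0.533, 0.091, 0.001])]
brown_2 [(0.69, [0.533, 0.091, 0.001])]
cup_1 [(0.81, [0.44, 0.126, 0.001]), (0.79, [0.571, -0.153, -0.001]), (0.71, [0.587, -0.037, 0.003])]
cup_2 [(0.81, [0.44, 0.126, 0.001]), (0.79, [0.571, -0.153, -0.001]), (0.71, [0.587, -0.037, 0.003])]

[... 1307 characters left out ...]
, (0.9, [0.583, -0.038, -0.003]), (0.7, [0.571, -0.154, 0.002])]
green_tray [(0.68, [0.49, 0.39, -0.005])]
black_tray [(0.78, [0.496, -0.36, 0.001]), (0.21, [0.548, 0.182, -0.0])]
orange_tray []
kit [(0.9, [0.456, -0.063, -0.002])]
cell_0 [(0.82, [0.461, -0.158, -0.003]), (0.78, [0.454, -0.041, -0.002]), (0.78, [0.448, 0.02, -0.002]), (0.76, [0.455, -0.098, -0.002])]
cell_1 [(0.82, [0.461, -0.158, -0.003]), (0.78, [0.454, -0.041, -0.002]), (0.78, [0.448, 0.02, -0.002]), (0.76, [0.455, -0.098, -0.002])]
tape [(0.45, [0.454, -0.039, -0.001])]
mug [(0.64, [0.718, -0.113, 0.0])]
timer [(0.84, [0.653, 0.332, 0.003])]
carton_front [(0.94, [0.677, 0.214, 0.124]), (0.32, [0.583, -0.039, 0.001])]
1.6
```

View pics/top0.png

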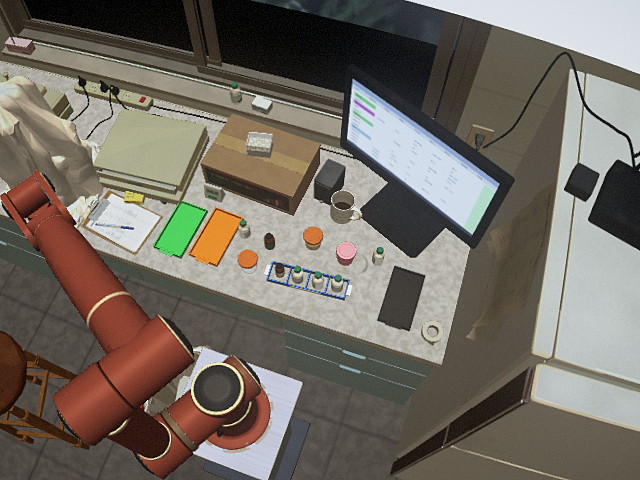

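View pics/scene0.png

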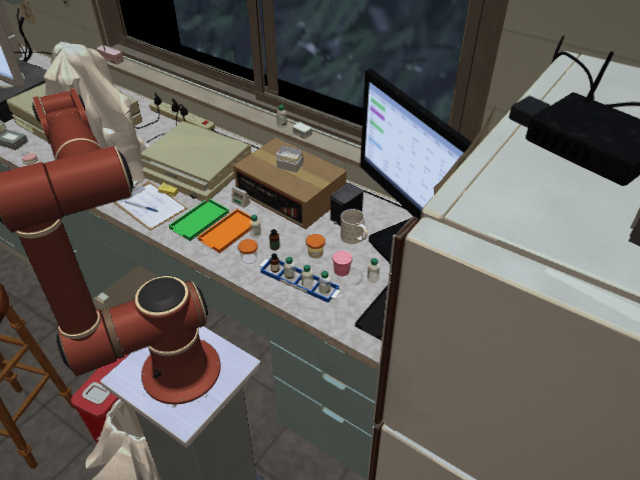

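Top picture: the kit runs from about (279,268) to (337,283), and the wrong, black-capped bottle is in its left cell at (279,268). The loose items are:
- green caps at (245,228) and (378,256)
- a brown bottle at (269,241)
- orange cups at (248,259) and (313,236)
- a pink look-alike at (346,252), which I will leave alone

The green cap on the sill at (236,92) is off the bench. The scene picture agrees. I'll swing over the bench with the tool aligned to the world axes for a closer look.

Emit:
jog_arm:
  motion: "100 -0.35 -0.38 -0.2 0 0 0.6; 100 -0.35 -0.38 -0.2 0 0 0.6; 100 -0.35 -0.38 -0.2 0 0 0.6; 100 -0.35 -0.38 -0.2 0 0 0.6; 100 -0.35 -0.38 -0.2 0 0 0.6"

```text
time: 2.22
tool_pos: [0.3235, 0.3385, 0.3335]
tool_rot: [0.001, 0.599, 0.801, 0.002]
contact_force: [0.3, -0.8, 0.2]
gripper_width: 1.0
grasp_force: 0.0
```

Emit:
jog_arm:
  motion: "100 -0.516 0.05 0 0 0 0.195; 100 -0.516 0.05 0 0 0 0.195; 100 -0.516 0.05 0 0 0 0.195; 100 -0.516 0.05 0 0 0 0.195; 100 -0.516 0.05 0 0 0 0.195"

```text
time: 2.85
tool_pos: [0.4221, 0.0978, 0.3313]
tool_rot: [0.0, 0.708, 0.706, -0.0]
contact_force: [0.6, 0.8, -0.3]
gripper_width: 0.998
grasp_force: 0.0
```

```bash
cat >> h.py <<'E'
from scipy.spatial.transform import Rotation
def pose():
    s=state();q=s['tool_rot'];R=Rotation.from_quat([*q[1:],q[0]]).as_matrix()
    print('t',round(s['time'],2),'tcp',np.round(s['tool_pos'],4),'yaw(y-axis)',round(np.degrees(np.arctan2(R[1,1],R[0,1])),2),'z',np.round(R[:,2],3),'w',round(float(s['gripper_width']),3),'F',np.round(s['contact_force'],1),'g',round(float(s['grasp_force']),1))
def see(cam,fn,names):
    f=shot(cam,fn)
    for n in names: print(n,[(round(o['p'],2),np.round(o['at'],3).tolist()) for o in place_of(cam,n) if o['p']>.3])
    return f
E
python3 - <<'E'
from h import *
pose()
f=see('wrist','w1.png',['green_1','brown_1','cup_1','cell_0','kit','orange_tray'])
print(np.round(f['world_from_camera'],3).tolist())
E
```

```text
t 2.85 tcp [0.4221 0.0978 0.3313] yaw(y-axis) -0.21 z [ 0. -0. -1.] w 0.998 F [ 0.6  0.8 -0.3] g 0.0
green_1 [(0.93, [0.462, -0.164, 0.001]), (0.68, [0.543, 0.18, 0.001]), (0.67, [0.456, -0.1, 0.001]), (0.52, [0.6, -0.255, 0.006])]
brown_1 [(0.78, [0.446, 0.023, 0.004]), (0.76, [0.53, 0.087, -0.001]), (0.71, [0.453, -0.099, 0.002]), (0.39, [0.441, 0.125, 0.004])]
cup_1 [(0.86, [0.585, -0.036, 0.0]), (0.86, [0.569, -0.154, 0.006]), (0.64, [0.441, 0.129, 0.002])]
cell_0 []
kit []
orange_tray [(0.58, [0.501, 0.269, 0.004])]
[[1.0, 0.003, 0.003, 0.423], [-0.004, 0.96, 0.279, 0.168], [-0.002, -0.279, 0.96, 0.475], [0.0, 0.0, 0.0, 1.0]]
```

View pics/w1.png

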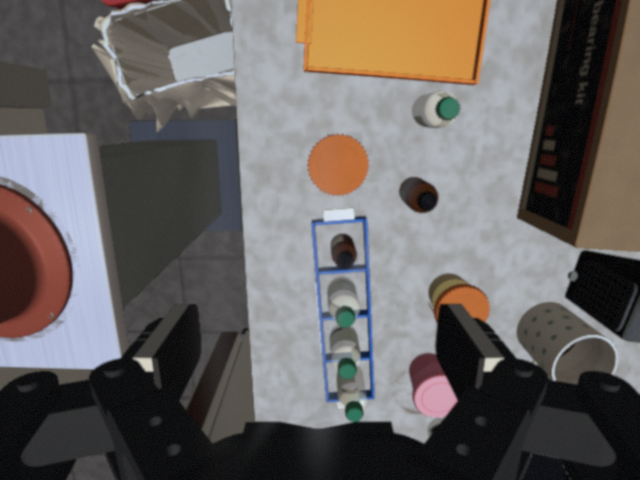

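The wrist picture shows the wrong brown bottle in the kit's end cell at (344,248), and loose brown at (420,195), which matches the networks. I'll approach it with the fingers along x.

Emit:
jog_arm:
  motion: "100 -0.15 0.054 0.2 0 0 0; 100 -0.15 0.054 0.41 0 0 0; 100 -0.15 0.054 0.41 0 0 0; 100 -0.15 0.054 0.41 0 0 0; 100 -0.15 0.054 0.41 0 0 0"

```text
time: 3.82
tool_pos: [0.446, 0.0268, 0.1231]
tool_rot: [-0.003, 0.706, 0.708, -0.002]
contact_force: [-0.7, 0.3, -0.6]
gripper_width: 0.998
grasp_force: 0.0
```

Run:
```python
from h import *
pose()
f=see('wrist','w2.png',['brown_1'])
```

```text
t 3.83 tcp [0.446  0.0268 0.1231] yaw(y-axis) 0.2 z [-0.007  0.001 -1.   ] w 0.998 F [-0.7  0.3 -0.6] g 0.0
brown_1 [(0.9, [0.447, 0.024, 0.001]), (0.61, [0.533, 0.086, -0.001])]
```

View pics/w2.png

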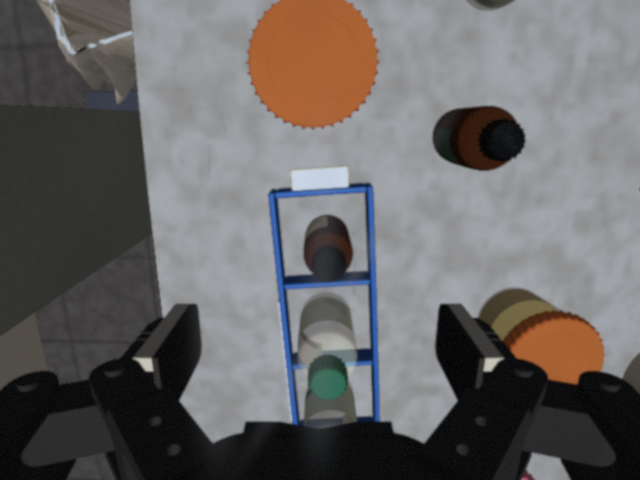

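The label is cream and the bottle slim, so the kit bottle is brown_2 at (328,245). Now I'll go down, grip and lift it.

Emit:
jog_arm:
  motion: "100 -0.006 0.002 0.1 0 0 0; 100 -0.006 0.002 0.204 0 0 0; 100 -0.006 0.002 0.204 0 0 0; 100 -0.006 0.002 0.204 0 0 0; 0 -0.006 0.002 0.204 0 0 0"

```text
time: 4.55
tool_pos: [0.4524, 0.0228, 0.0278]
tool_rot: [0.002, 0.706, 0.708, 0.002]
contact_force: [0.1, -0.0, -0.0]
gripper_width: 0.815
grasp_force: 0.0
```

Emit:
jog_arm:
  motion: "0 0 0 0 0 0 0; 0 0 0 0 0 0 0; 0 0 0 0 0 0 0; 0 0 0 0 0 0 0; 0 0 0 0 0 0 0"

```text
time: 5.18
tool_pos: [0.4503, 0.0228, 0.0253]
tool_rot: [0.0, 0.706, 0.708, 0.0]
contact_force: [-1.0, 0.3, 6.2]
gripper_width: 0.322
grasp_force: 58.9
```

Emit:
jog_arm:
  motion: "0 0 0 -0.05 0 0 0; 0 0 0 -0.1 0 0 0; 0 0 0 -0.2 0 0 0; 0 0 0 -0.27 0 0 0; 0 0 0 -0.27 0 0 0"

```text
time: 5.8
tool_pos: [0.4516, 0.0226, 0.1626]
tool_rot: [0.003, 0.706, 0.708, 0.002]
contact_force: [1.1, 0.4, -1.0]
gripper_width: 0.323
grasp_force: 59.2
```

Gripped with the opening at 0.32, as expected for a 29 mm bottle. I'll carry it to the black tray.

Emit:
jog_arm:
  motion: "0 -0.4 0 0 0 0 0; 0 -0.4 0 0 0 0 0; 0 -0.4 0 0 0 0 0; 0 -0.4 0 0 0 0 0; 0 -0.4 0 0 0 0 0"

```text
time: 6.42
tool_pos: [0.4492, -0.177, 0.1577]
tool_rot: [-0.002, 0.707, 0.707, -0.0]
contact_force: [0.7, 0.9, -0.8]
gripper_width: 0.32
grasp_force: 59.2
```

Run:
```python
from h import *
pose()
f=grab_frame('top')
for n in ['green_tray','orange_tray','black_tray','kit']:
    c=cut_out('top',n)
    if not c: print(n,None);continue
    m=c[0]['pixels'];v,u=np.nonzero(m)
    P=np.array([world(f,a,b,0.010)[:2] for a,b in zip(u[::3],v[::3])])
    print(n,round(c[0]['p'],2),m.sum(),cv2.minAreaRect((P*1000).astype(np.float32)))
print([(round(o['p'],2),np.round(o['at'],3)) for o in place_of('top','black_tray')])
```

```text
t 6.42 tcp [ 0.4492 -0.177   0.1577] yaw(y-axis) 0.05 z [-0.002  0.002 -1.   ] w 0.32 F [ 0.7  0.9 -0.8] g 59.2
green_tray 0.96 1721 ((486.4911193847656, 393.2216491699219), (113.13656616210938, 199.9302520751953), 86.53095245361328)
orange_tray 0.95 1762 ((501.1117858886719, 267.9819030761719), (110.85708618164062, 202.65072631835938), 86.58435821533203)
black_tray 0.8 2012 ((493.67938232421875, -360.1712341308594), (107.69279479980469, 203.15904235839844), 88.7148208618164)
kit 0.63 336 ((455.72332763671875, -119.2020492553711), (72.65373229980469, 174.7386932373047), 4.0855255126953125)
[(0.9, array([ 0.497, -0.361,  0.001])), (0.32, array([ 0.454, -0.034, -0.002]))]
```

Emit:
jog_arm:
  motion: "0 -0.362 0 0 0 0 0; 0 -0.362 0 0 0 0 0; 0 -0.362 0 0 0 0 0; 0 -0.362 0 0.05 0 0 0; 0 -0.362 0 0.1 0 0 0"

```text
time: 7.35
tool_pos: [0.451, -0.3585, 0.1091]
tool_rot: [0.001, 0.706, 0.708, 0.0]
contact_force: [0.1, 0.4, 0.2]
gripper_width: 0.319
grasp_force: 59.2
```

Emit:
jog_arm:
  motion: "0 0 0 0.08 0 0 0; 0 0 0 0.13 0 0 0; 0 0 0 0.15 0 0 0; 0 0 0 0.153 0 0 0; 0 0 0 0.153 0 0 0"

```text
time: 7.98
tool_pos: [0.4514, -0.3587, 0.0342]
tool_rot: [0.001, 0.706, 0.708, -0.0]
contact_force: [-0.5, -0.4, 0.9]
gripper_width: 0.318
grasp_force: 59.2
```

Emit:
jog_arm:
  motion: "0 0 0 0.006 0 0 0; 0 0 0 0.006 0 0 0; 75 0 0 0.006 0 0 0; 75 0 0 0.006 0 0 0; 75 0 0 0.006 0 0 0"

```text
time: 8.6
tool_pos: [0.4505, -0.3582, 0.0299]
tool_rot: [0.0, 0.706, 0.708, -0.0]
contact_force: [-0.0, 0.8, -0.3]
gripper_width: 0.749
grasp_force: 0.0
```

Emit:
jog_arm:
  motion: "75 0 0 -0.03 0 0 0; 75 0 0 -0.1 0 0 0; 75 0 0 -0.2 0 0 0; 100 0.2 0.29 -0.2 0 0 0; 100 0.2 0.29 -0.2 0 0 0"

```text
time: 9.22
tool_pos: [0.5551, -0.2873, 0.133]
tool_rot: [0.002, 0.707, 0.707, 0.0]
contact_force: [0.4, -0.3, -0.4]
gripper_width: 1.0
grasp_force: 0.0
```

Run:
```python
from h import *
pose()
f=see('wrist','w3.png',['green_1','brown_1','cup_1'])
f=see('scene','s3.png',['green_1','brown_1','cup_1'])
```

```text
t 9.22 tcp [ 0.5551 -0.2873  0.133 ] yaw(y-axis) 0.03 z [ 0.004 -0.003 -1.   ] w 1.0 F [ 0.4 -0.3 -0.4] g 0.0
green_1 [(0.77, [0.599, -0.255, 0.001]), (0.64, [0.463, -0.162, 0.0])]
brown_1 [(0.53, [0.448, -0.356, 0.007])]
cup_1 [(0.87, [0.569, -0.154, 0.004])]
green_1 [(0.78, [0.461, -0.161, 0.005]), (0.77, [0.549, 0.182, -0.0]), (0.58, [0.454, -0.101, 0.002]), (0.55, [0.596, -0.256, 0.003]), (0.5, [0.451, -0.034, -0.003])]
brown_1 [(0.55, [0.45, -0.358, 0.004]), (0.44, [0.532, 0.09, -0.004])]
cup_1 [(0.71, [0.571, -0.156, 0.002]), (0.65, [0.443, 0.123, 0.002])]
```

View pics/w3.png

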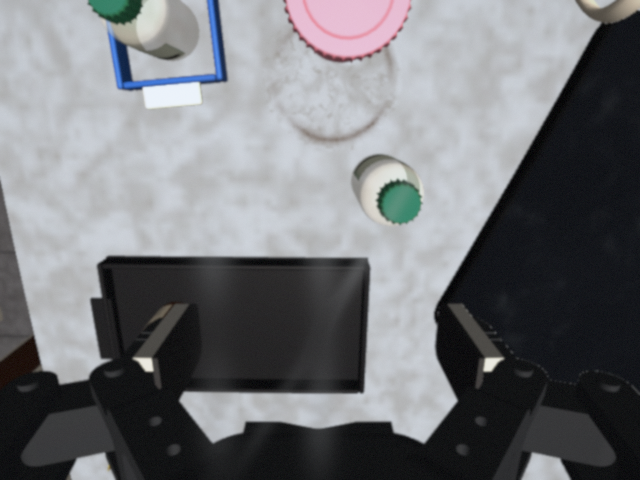

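Green bottle at (385,190), clear of the black tray and the pink look-alike. I'll check how close the monitor is before going down.

Run:
```python
from h import *
f=grab_frame('top')
for u,v in [(470,243),(440,228),(425,245),(405,262),(400,225),(450,235)]: print(u,v,np.round(world(f,u,v),3))
T=f['range_z']
P=[]
for v in range(60,300,4):
    for u in range(340,520,4):
        if T[v,u]>0:
            p=world(f,u,v)
            if p[2]>0.1 and abs(p[1]+.256)<.09 and .56<p[0]<.9: P.append(p)
P=np.array(P);print(P[P[:,0].argsort()[:8]].round(3) if len(P) else None)
```

```text
470 243 [ 0.632 -0.5    0.214]
440 228 [ 0.771 -0.421  0.015]
425 245 [ 0.694 -0.388  0.014]
405 262 [ 0.62  -0.342 -0.   ]
400 225 [ 0.473 -0.292  0.467]
450 235 [ 0.765 -0.46   0.002]
[[ 0.56  -0.262  0.448]
 [ 0.564 -0.303  0.445]
 [ 0.565 -0.271  0.446]
 [ 0.567 -0.25   0.449]
 [ 0.568 -0.281  0.446]
 [ 0.571 -0.259  0.448]
 [ 0.574 -0.237  0.452]
 [ 0.575 -0.29   0.441]]
```

Emit:
jog_arm:
  motion: "100 0.062 0.086 0 0 0 0; 100 0.062 0.086 0 0 0 0; 100 0.062 0.086 0.1 0 0 0; 100 0.062 0.086 0.2 0 0 0; 100 0.062 0.086 0.21 0 0 0"

```text
time: 10.3
tool_pos: [0.5918, -0.2547, 0.0199]
tool_rot: [-0.005, 0.707, 0.708, -0.001]
contact_force: [-0.3, 0.1, 0.0]
gripper_width: 1.001
grasp_force: 0.0
```

Emit:
jog_arm:
  motion: "100 0 0 0 0 0 0; 0 0 0 0 0 0 0; 0 0 0 0 0 0 0; 0 0 0 0 0 0 0; 0 0 0 0 0 0 0"

```text
time: 10.92
tool_pos: [0.5972, -0.2564, 0.0266]
tool_rot: [0.001, 0.706, 0.708, 0.0]
contact_force: [-1.1, -0.1, 5.7]
gripper_width: 0.407
grasp_force: 59.8
```

Emit:
jog_arm:
  motion: "0 0 0 -0.05 0 0 0; 0 0 0 -0.15 0 0 0; 0 0 0 -0.27 0 0 0; 0 0 0 -0.27 0 0 0; 0 0 0 -0.27 0 0 0"

```text
time: 11.55
tool_pos: [0.5958, -0.2555, 0.1593]
tool_rot: [-0.0, 0.706, 0.708, -0.0]
contact_force: [-0.5, 0.4, -1.8]
gripper_width: 0.409
grasp_force: 59.8
```

Emit:
jog_arm:
  motion: "0 0.556 -0.296 0 0 0 0; 0 0.556 -0.296 0 0 0 0; 0 0.556 -0.296 0 0 0 0; 0 0.556 -0.296 0 0 0 0; 0 0.556 -0.296 0 0 0 0"

```text
time: 12.18
tool_pos: [0.4459, 0.0214, 0.1569]
tool_rot: [-0.002, 0.706, 0.708, -0.001]
contact_force: [0.6, 0.7, -0.5]
gripper_width: 0.405
grasp_force: 60.0
```

Emit:
jog_arm:
  motion: "0 0 0 0 0 0 0; 0 0 0 0 0 0 0; 0 0 0 0 0 0 0; 0 0 0 0 0 0 0; 0 0 0 0 0 0 0"

```text
time: 12.8
tool_pos: [0.4489, 0.019, 0.1597]
tool_rot: [-0.0, 0.707, 0.708, -0.0]
contact_force: [-0.5, 0.0, -1.0]
gripper_width: 0.402
grasp_force: 60.1
```

Run:
```python
from h import *
pose()
f=see('wrist','w4.png',['cell_0','green_1','cup_1','brown_1'])
f=see('scene','s4.png',['cell_0','kit'])
```

```text
t 12.8 tcp [0.4489 0.019  0.1597] yaw(y-axis) 0.07 z [-0. -0. -1.] w 0.402 F [-0.5  0.  -1. ] g 60.1
cell_0 []
green_1 [(0.71, [0.452, 0.021, 0.136]), (0.33, [0.587, -0.038, 0.003])]
cup_1 [(0.84, [0.442, 0.127, 0.003]), (0.76, [0.584, -0.036, -0.001])]
brown_1 [(0.85, [0.531, 0.086, -0.003])]
cell_0 [(0.92, [0.462, -0.16, 0.001]), (0.75, [0.46, -0.102, -0.001]), (0.72, [0.449, 0.023, -0.003]), (0.62, [0.457, -0.037, -0.003]), (0.33, [0.716, -0.114, -0.0])]
kit [(0.69, [0.458, -0.064, -0.001])]
```

View pics/w4.png

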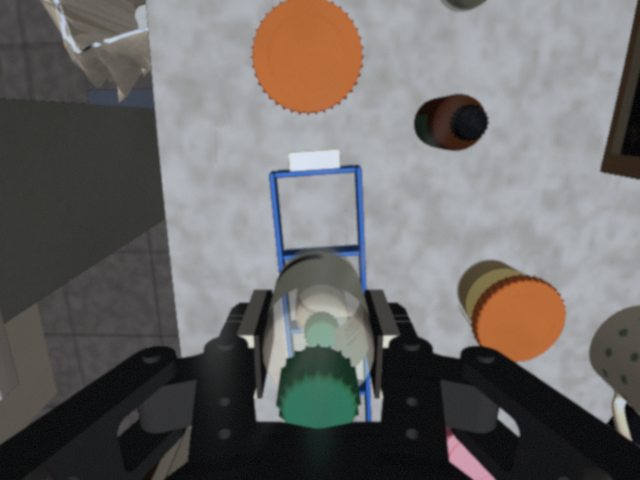

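The picture shows the bottle held upright above the kit with the empty cell at (318,210). The tool is correctly lined up, so I'll lower it with a 3.5 mm correction in y.

Emit:
jog_arm:
  motion: "0 0.007 0 0.09 0 0 0; 0 0.007 0 0.17 0 0 0; 0 0.007 0 0.23 0 0 0; 0 0.007 0 0.256 0 0 0; 0 0.007 0 0.264 0 0 0"

```text
time: 13.82
tool_pos: [0.4486, 0.0232, 0.0276]
tool_rot: [-0.0, 0.706, 0.708, -0.0]
contact_force: [-0.1, -0.1, -0.1]
gripper_width: 0.412
grasp_force: 60.1
```

Emit:
jog_arm:
  motion: "0 0 0 0 0 0 0; 0 0 0 0 0 0 0; 75 0 0 0 0 0 0; 75 0 0 0 0 0 0; 75 0 0 0 0 0 0"

```text
time: 14.45
tool_pos: [0.4488, 0.0232, 0.0281]
tool_rot: [0.0, 0.706, 0.708, 0.0]
contact_force: [1.3, 0.3, 1.2]
gripper_width: 0.753
grasp_force: 0.0
```

Emit:
jog_arm:
  motion: "75 0 0 -0.05 0 0 0; 75 0 0 -0.15 0 0 0; 100 0 0 -0.24 0 0 0; 100 0 0 -0.24 0 0 0; 100 0 0 -0.24 0 0 0"

```text
time: 15.08
tool_pos: [0.4482, 0.0232, 0.1472]
tool_rot: [-0.0, 0.706, 0.708, -0.0]
contact_force: [0.3, 1.2, -0.2]
gripper_width: 0.998
grasp_force: 0.0
```

Run:
```python
from h import *
pose()
f=see('wrist','w5.png',['green_1','cup_1','brown_1'])
f=see('scene','s5.png',['cell_0','green_1','brown_1','cup_1'])
```

```text
t 15.07 tcp [0.4482 0.0232 0.1472] yaw(y-axis) 0.14 z [-0.001  0.    -1.   ] w 0.998 F [ 0.3  1.2 -0.2] g 0.0
green_1 [(0.72, [0.454, -0.099, 0.002]), (0.66, [0.45, -0.035, 0.0]), (0.58, [0.451, 0.024, 0.004])]
cup_1 [(0.98, [0.569, -0.154, 0.004]), (0.76, [0.586, -0.038, 0.001]), (0.76, [0.444, 0.127, 0.002])]
brown_1 [(0.75, [0.533, 0.088, -0.003])]
cell_0 [(0.92, [0.448, 0.022, -0.003]), (0.84, [0.453, -0.039, -0.001]), (0.8, [0.465, -0.164, 0.001]), (0.73, [0.458, -0.1, -0.003])]
green_1 [(0.75, [0.452, 0.027, 0.0]), (0.73, [0.465, -0.162, 0.002]), (0.51, [0.547, 0.184, 0.005]), (0.5, [0.451, -0.035, 0.002]), (0.5, [0.452, -0.1, 0.0])]
brown_1 [(0.69, [0.45, -0.361, -0.002]), (0.49, [0.536, 0.09, 0.001])]
cup_1 [(0.91, [0.44, 0.124, 0.002]), (0.61, [0.571, -0.153, 0.004]), (0.54, [0.584, -0.037, -0.002])]
```

All four cells now hold green caps: bottle centres at y ≈ 0.025, −0.035, −0.100 and −0.162, each matching a cell. Next is brown_1 at (0.533, 0.089).

Emit:
jog_arm:
  motion: "100 0.132 0.168 0 0 0 0; 100 0.132 0.168 0 0 0 0; 100 0.132 0.168 0.08 0 0 0; 100 0.132 0.168 0.18 0 0 0; 100 0.132 0.168 0.25 0 0 0"

```text
time: 16.15
tool_pos: [0.5313, 0.0895, 0.0203]
tool_rot: [-0.001, 0.706, 0.708, -0.001]
contact_force: [0.2, -0.2, 0.4]
gripper_width: 0.998
grasp_force: 0.0
```

Emit:
jog_arm:
  motion: "100 0 0 0 0 0 0; 100 0 0 0 0 0 0; 0 0 0 0 0 0 0; 0 0 0 0 0 0 0; 0 0 0 0 0 0 0"

```text
time: 16.77
tool_pos: [0.5331, 0.0894, 0.0239]
tool_rot: [0.001, 0.706, 0.708, 0.001]
contact_force: [-3.7, 0.1, 14.1]
gripper_width: 0.387
grasp_force: 59.0
```

Emit:
jog_arm:
  motion: "0 0 0 0 0 0 0; 0 0 0 -0.05 0 0 0; 0 0 0 -0.15 0 0 0; 0 0 0 -0.27 0 0 0; 0 0 0 -0.27 0 0 0"

```text
time: 17.4
tool_pos: [0.5362, 0.0896, 0.1643]
tool_rot: [0.004, 0.706, 0.708, 0.004]
contact_force: [-0.1, -0.1, -0.8]
gripper_width: 0.386
grasp_force: 59.6
```

Emit:
jog_arm:
  motion: "0 -0.55 0.015 0 0 0 0; 0 -0.55 0.015 0 0 0 0; 0 -0.55 0.015 0 0 0 0; 0 -0.55 0.015 0 0 0 0; 0 -0.55 0.015 0 0 0 0"

```text
time: 18.02
tool_pos: [0.5395, -0.1884, 0.1561]
tool_rot: [-0.001, 0.707, 0.707, -0.001]
contact_force: [-0.4, 0.5, -0.0]
gripper_width: 0.386
grasp_force: 59.6
```

Emit:
jog_arm:
  motion: "0 -0.352 0 0 0 0 0; 0 -0.352 0 0 0 0 0; 0 -0.352 0 0 0 0 0; 0 -0.352 0 0 0 0 0; 0 -0.352 0 0.04 0 0 0"

```text
time: 18.65
tool_pos: [0.5416, -0.3618, 0.1377]
tool_rot: [0.001, 0.706, 0.708, 0.0]
contact_force: [0.6, 0.9, 0.6]
gripper_width: 0.382
grasp_force: 59.7
```

Emit:
jog_arm:
  motion: "0 0 0 0.1 0 0 0; 0 0 0 0.17 0 0 0; 0 0 0 0.2 0 0 0; 0 0 0 0.213 0 0 0; 0 0 0 0.216 0 0 0"

```text
time: 19.27
tool_pos: [0.5418, -0.3616, 0.0306]
tool_rot: [0.001, 0.706, 0.708, 0.0]
contact_force: [-0.5, -0.6, -0.4]
gripper_width: 0.384
grasp_force: 59.7
```

Emit:
jog_arm:
  motion: "0 0 0 0 0 0 0; 0 0 0 0 0 0 0; 70 0 0 0 0 0 0; 70 0 0 0 0 0 0; 70 0 0 0 0 0 0"

```text
time: 19.9
tool_pos: [0.5411, -0.3617, 0.03]
tool_rot: [0.0, 0.706, 0.708, -0.0]
contact_force: [0.1, 0.3, -0.7]
gripper_width: 0.698
grasp_force: 0.0
```

Emit:
jog_arm:
  motion: "70 0 0 -0.05 0 0 0; 70 0 0 -0.15 0 0 0; 100 0 0 -0.26 0 0 0; 100 0.05 0 -0.26 0 0 0; 100 0.2 0 -0.26 0 0 0"

```text
time: 20.52
tool_pos: [0.541, -0.2747, 0.1606]
tool_rot: [0.001, 0.707, 0.707, 0.0]
contact_force: [0.2, 0.8, -0.2]
gripper_width: 0.999
grasp_force: 0.0
```

Run:
```python
from h import *
pose()
f=see('wrist','w6.png',['brown_1','cup_1'])
f=see('scene','s6.png',['green_1','brown_1','cup_1'])
f=see('top','t6.png',['green_1','brown_1','cup_1'])
```

```text
t 20.52 tcp [ 0.541  -0.2747  0.1606] yaw(y-axis) -0.05 z [ 0.002 -0.001 -1.   ] w 0.999 F [ 0.2  0.8 -0.2] g 0.0
brown_1 [(0.98, [0.538, -0.363, 0.001]), (0.88, [0.449, -0.36, 0.007])]
cup_1 [(0.79, [0.57, -0.152, 0.003])]
green_1 [(0.73, [0.448, -0.035, -0.001]), (0.71, [0.453, -0.098, 0.0]), (0.48, [0.452, 0.025, -0.0]), (0.47, [0.464, -0.159, 0.001]), (0.46, [0.546, 0.182, 0.0])]
brown_1 [(0.5, [0.454, -0.356, 0.001])]
cup_1 [(0.8, [0.442, 0.124, -0.0]), (0.64, [0.572, -0.154, 0.001]), (0.59, [0.584, -0.037, -0.0])]
green_1 [(0.58, [0.458, -0.101, -0.001]), (0.55, [0.547, 0.184, -0.0]), (0.49, [0.45, -0.032, 0.002]), (0.45, [0.461, -0.164, -0.001])]
brown_1 [(0.55, [0.454, -0.355, 0.004]), (0.49, [0.54, -0.362, 0.004]), (0.43, [0.455, -0.067, -0.001])]
cup_1 [(0.73, [0.452, -0.039, -0.0]), (0.41, [0.57, -0.152, 0.001])]
```

View pics/w6.png

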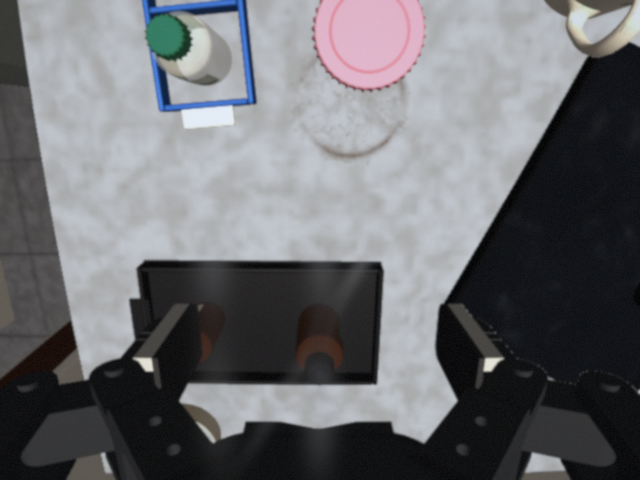

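Both brown bottles stand upright in the black tray at (210,335) and (320,340). Next is the orange cup at (0.585, −0.037).

Emit:
jog_arm:
  motion: "100 0.474 0.087 0 0 0 0; 100 0.474 0.087 0 0 0 0; 100 0.474 0.087 0 0 0 0; 100 0.474 0.087 0 0 0 0; 100 0.474 0.087 0 0 0 0"

```text
time: 21.7
tool_pos: [0.5841, -0.0342, 0.1598]
tool_rot: [-0.0, 0.705, 0.71, 0.0]
contact_force: [0.8, -0.6, -0.4]
gripper_width: 1.004
grasp_force: 0.0
```

Run:
```python
from h import *
pose()
f=see('wrist','w7.png',['cup_1'])
for c in cut_out('wrist','cup_1'):
    v,u=np.nonzero(c['pixels']);hsv=cv2.cvtColor(f['color'],cv2.COLOR_RGB2HSV)
    m=c['pixels']&(hsv[...,0]<20)&(hsv[...,1]>150)
    if m.sum()>500:
        v,u=np.nonzero(m);(cx,cy),r=cv2.minEnclosingCircle(np.c_[u,v].astype(np.float32));print(cx,cy,r,np.round(world(f,cx,cy,.062),4))
```

```text
t 21.7 tcp [ 0.5841 -0.0342  0.1598] yaw(y-axis) 0.4 z [ 0.  0. -1.] w 1.004 F [ 0.8 -0.6 -0.4] g 0.0
cup_1 [(0.95, [0.569, -0.152, 0.004]), (0.67, [0.586, -0.036, 0.0])]
69.5 0.5 39.503265380859375 [0.4452 0.1027 0.062 ]
321.68084716796875 244.5 48.07661819458008 [ 0.5866 -0.0379  0.062 ]
```

Emit:
jog_arm:
  motion: "100 -0.006 0.003 0.08 0 0 0; 100 -0.006 0.003 0.16 0 0 0; 100 -0.006 0.003 0.22 0 0 0; 100 -0.006 0.003 0.25 0 0 0; 100 -0.006 0.003 0.26 0 0 0"

```text
time: 22.48
tool_pos: [0.585, -0.041, 0.0292]
tool_rot: [-0.0, 0.707, 0.707, -0.0]
contact_force: [-0.5, -0.4, 0.0]
gripper_width: 1.0
grasp_force: 0.0
```

Emit:
jog_arm:
  motion: "0 0 0 0 0 0 0; 0 0 0 0 0 0 0; 0 0 0 0 0 0 0; 0 0 0 0 0 0 0; 0 0 0 -0.05 0 0 0"

```text
time: 23.1
tool_pos: [0.5833, -0.0395, 0.053]
tool_rot: [-0.002, 0.706, 0.708, -0.001]
contact_force: [0.8, 0.7, 0.5]
gripper_width: 0.727
grasp_force: 65.4
```

Emit:
jog_arm:
  motion: "0 0 0 -0.1 0 0 0; 0 0 0 -0.22 0 0 0; 0 0 0 -0.22 0 0 0; 0 0 0 -0.22 0 0 0; 0 0 0 -0.22 0 0 0"

```text
time: 23.72
tool_pos: [0.5838, -0.0396, 0.1623]
tool_rot: [-0.002, 0.706, 0.708, -0.001]
contact_force: [-0.3, -1.1, -1.3]
gripper_width: 0.727
grasp_force: 65.4
```

Emit:
jog_arm:
  motion: "0 0.607 -0.069 0 0 0 0; 0 0.607 -0.069 0 0 0 0; 0 0.607 -0.069 0 0 0 0; 0 0.607 -0.069 0 0 0 0; 0 0.607 -0.069 0 0 0 0"

```text
time: 24.35
tool_pos: [0.5484, 0.2653, 0.1626]
tool_rot: [-0.001, 0.706, 0.708, -0.002]
contact_force: [-0.2, 0.2, -0.0]
gripper_width: 0.725
grasp_force: 65.4
```

Run:
```python
from h import *
pose()
f=see('wrist','w8.png',['orange_tray','green_tray','green_1','cup_1'])
```

```text
t 24.35 tcp [0.5484 0.2653 0.1626] yaw(y-axis) 0.18 z [-0.003 -0.001 -1.   ] w 0.725 F [-0.2  0.2 -0. ] g 65.4
orange_tray [(0.73, [0.502, 0.268, 0.004])]
green_tray [(0.68, [0.491, 0.392, -0.005])]
green_1 []
cup_1 [(0.95, [0.546, 0.272, 0.133]), (0.33, [0.652, 0.336, 0.002])]
```

View pics/w8.png

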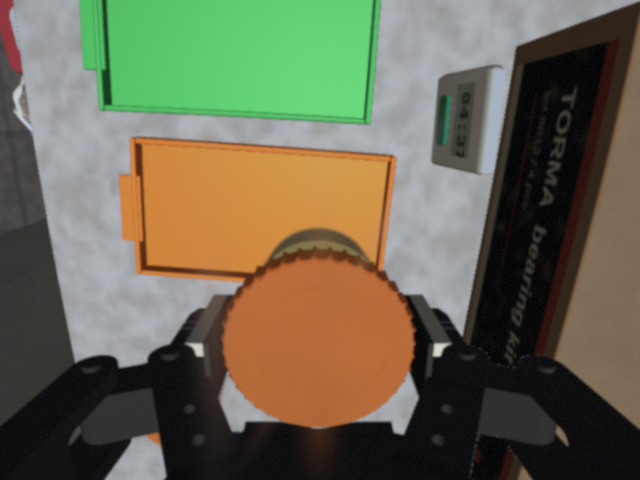

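The cup hangs above the orange tray at (320,330), clear of the carton and the timer at (470,120). Lowering it.

Emit:
jog_arm:
  motion: "0 0 0 0.09 0 0 0; 0 0 0 0.17 0 0 0; 0 0 0 0.22 0 0 0; 0 0 0 0.246 0 0 0; 0 0 0 0.254 0 0 0"

```text
time: 25.22
tool_pos: [0.55, 0.2624, 0.0371]
tool_rot: [-0.0, 0.707, 0.707, -0.001]
contact_force: [-0.4, 0.5, -0.5]
gripper_width: 0.726
grasp_force: 65.4
```

Emit:
jog_arm:
  motion: "0 0 0 0 0 0 0; 0 0 0 0.002 0 0 0; 95 0 0 0.002 0 0 0; 95 0 0 0.002 0 0 0; 95 0 0 0.002 0 0 0"

```text
time: 25.85
tool_pos: [0.5501, 0.2635, 0.0371]
tool_rot: [0.0, 0.706, 0.708, 0.0]
contact_force: [0.5, 0.5, 0.6]
gripper_width: 0.951
grasp_force: 0.0
```

Emit:
jog_arm:
  motion: "95 0 0 0 0 0 0; 95 0 0 -0.05 0 0 0; 100 0 0 -0.15 0 0 0; 100 0 0 -0.25 0 0 0; 100 0 0 -0.25 0 0 0"

```text
time: 26.48
tool_pos: [0.5533, 0.2646, 0.1682]
tool_rot: [0.002, 0.706, 0.708, 0.005]
contact_force: [0.6, 1.0, -0.2]
gripper_width: 0.999
grasp_force: 0.0
```

Emit:
jog_arm:
  motion: "100 -0.28 -0.2 0 0 0 0; 100 -0.28 -0.2 0 0 0 0; 100 -0.28 -0.2 0 0 0 0; 100 -0.28 -0.2 0 0 0 0; 100 -0.28 -0.2 0 0 0 0"

```text
time: 27.1
tool_pos: [0.4504, 0.1234, 0.1614]
tool_rot: [-0.0, 0.706, 0.708, 0.0]
contact_force: [0.8, 1.3, -0.6]
gripper_width: 0.998
grasp_force: 0.0
```

Run:
```python
from h import *
pose()
f=see('wrist','w9.png',['orange_tray','green_1','cup_1'])
f=see('scene','s9.png',['cup_1'])
```

```text
t 27.1 tcp [0.4504 0.1234 0.1614] yaw(y-axis) 0.13 z [-0.  0. -1.] w 0.998 F [ 0.8  1.3 -0.6] g 0.0
orange_tray [(0.77, [0.501, 0.269, 0.003])]
green_1 [(0.96, [0.451, 0.025, 0.003]), (0.59, [0.544, 0.185, 0.002]), (0.56, [0.45, -0.035, -0.001])]
cup_1 [(0.84, [0.548, 0.267, 0.007]), (0.81, [0.441, 0.129, 0.002])]
cup_1 [(0.87, [0.573, -0.154, -0.001]), (0.69, [0.446, 0.126, 0.002]), (0.43, [0.547, 0.269, 0.003]), (0.41, [0.456, -0.064, -0.002]), (0.37, [0.496, -0.361, 0.005])]
```

View pics/w9.png

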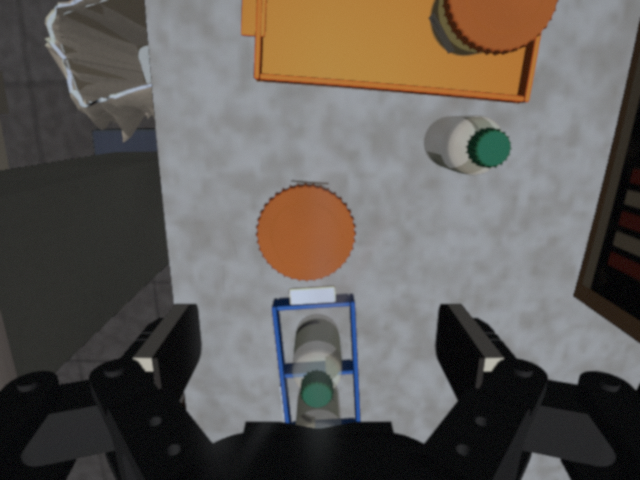

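The first cup stands in the orange tray at (490,20), and the second is at (306,232). I'll grip the second.

Emit:
jog_arm:
  motion: "100 0.006 -0.014 0.06 0 0 0; 100 0.006 -0.014 0.15 0 0 0; 100 0.006 -0.014 0.22 0 0 0; 100 0.006 -0.014 0.252 0 0 0; 100 0.006 -0.014 0.262 0 0 0"

```text
time: 28.02
tool_pos: [0.4432, 0.1263, 0.0303]
tool_rot: [-0.0, 0.706, 0.708, -0.0]
contact_force: [0.2, 0.6, 1.1]
gripper_width: 0.999
grasp_force: 0.0
```

Emit:
jog_arm:
  motion: "0 0 0 0 0 0 0; 0 0 0 0 0 0 0; 0 0 0 0 0 0 0; 0 0 0 0 0 0 0; 0 0 0 -0.05 0 0 0"

```text
time: 28.65
tool_pos: [0.4417, 0.1259, 0.0546]
tool_rot: [-0.001, 0.706, 0.708, -0.002]
contact_force: [-0.1, 1.3, -0.2]
gripper_width: 0.727
grasp_force: 65.4
```

Emit:
jog_arm:
  motion: "0 0 0 -0.1 0 0 0; 0 0 0 -0.22 0 0 0; 0 0 0 -0.22 0 0 0; 0 0 0 -0.22 0 0 0; 0 0 0 -0.22 0 0 0"

```text
time: 29.28
tool_pos: [0.442, 0.126, 0.1637]
tool_rot: [-0.001, 0.706, 0.708, -0.001]
contact_force: [-0.1, -0.8, -1.1]
gripper_width: 0.729
grasp_force: 65.4
```

Emit:
jog_arm:
  motion: "0 0.288 0.026 0 0 0 0; 0 0.288 0.026 0 0 0 0; 0 0.288 0.026 0 0 0 0; 0 0.288 0.026 0.05 0 0 0; 0 0.288 0.026 0.1 0 0 0"

```text
time: 29.9
tool_pos: [0.4553, 0.2698, 0.1139]
tool_rot: [-0.0, 0.706, 0.708, -0.001]
contact_force: [-0.2, -0.8, -1.4]
gripper_width: 0.727
grasp_force: 65.4
```

Emit:
jog_arm:
  motion: "0 0 0 0.07 0 0 0; 0 0 0 0.12 0 0 0; 0 0 0 0.145 0 0 0; 0 0 0 0.155 0 0 0; 0 0 0 0.157 0 0 0"

```text
time: 30.52
tool_pos: [0.4564, 0.2702, 0.0377]
tool_rot: [0.0, 0.706, 0.708, 0.0]
contact_force: [0.1, 0.4, -1.0]
gripper_width: 0.728
grasp_force: 65.4
```

Emit:
jog_arm:
  motion: "0 0 0 0 0 0 0; 0 0 0 0 0 0 0; 90 0 0 0 0 0 0; 90 0 0 0 0 0 0; 90 0 0 0 0 0 0"

```text
time: 31.15
tool_pos: [0.456, 0.2702, 0.0374]
tool_rot: [0.0, 0.706, 0.708, 0.0]
contact_force: [0.5, -0.1, -0.2]
gripper_width: 0.899
grasp_force: 0.0
```

Emit:
jog_arm:
  motion: "90 0 0 0 0 0 0; 90 0 0 -0.05 0 0 0; 90 0 0 -0.15 0 0 0; 90 0 0 -0.25 0 0 0; 100 0 0 -0.25 0 0 0"

```text
time: 31.78
tool_pos: [0.4591, 0.2715, 0.1681]
tool_rot: [0.002, 0.706, 0.708, 0.005]
contact_force: [0.7, 1.1, -0.4]
gripper_width: 0.997
grasp_force: 0.0
```

Emit:
jog_arm:
  motion: "100 -0.175 0.179 0 0 0 0; 100 -0.175 0.179 0 0 0 0; 100 -0.175 0.179 0 0 0 0; 100 -0.175 0.179 0 0 0 0; 100 -0.175 0.179 0 0 0 0"

```text
time: 32.4
tool_pos: [0.5446, 0.1838, 0.1615]
tool_rot: [-0.0, 0.706, 0.708, -0.0]
contact_force: [0.0, 0.7, 0.1]
gripper_width: 0.999
grasp_force: 0.0
```

Run:
```python
from h import *
pose()
f=see('wrist','w10.png',['green_1','cup_1','green_tray','orange_tray'])
```

```text
t 32.4 tcp [0.5446 0.1838 0.1615] yaw(y-axis) 0.23 z [-0.001 -0.    -1.   ] w 0.999 F [0.  0.7 0.1] g 0.0
green_1 [(0.69, [0.455, 0.024, 0.007]), (0.56, [0.544, 0.181, 0.001]), (0.41, [0.45, -0.035, 0.001])]
cup_1 [(0.91, [0.551, 0.268, 0.005]), (0.63, [0.491, 0.284, 0.006])]
green_tray []
orange_tray [(0.73, [0.501, 0.269, 0.004])]
```

View pics/w10.png

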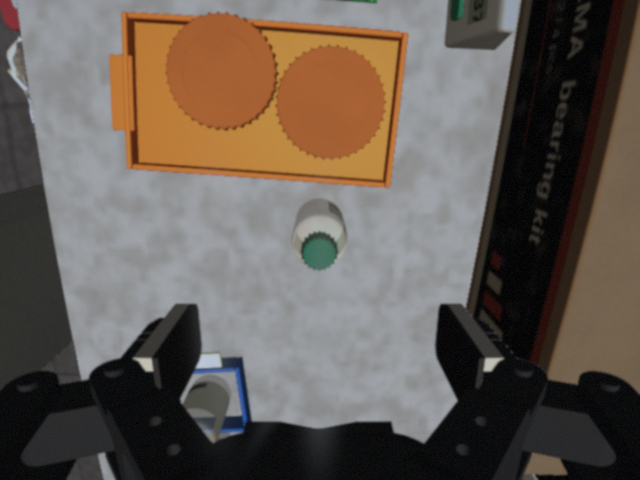

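Both cups are still in the orange tray at (222,72) and (331,102). The second has been nudged towards the first, which fits the announced knock, and I'll check it at the end. Spare green is at (320,235), under the tool. Gripping it.

Emit:
jog_arm:
  motion: "100 -0.001 0.003 0.06 0 0 0; 100 -0.001 0.003 0.15 0 0 0; 100 -0.001 0.003 0.22 0 0 0; 100 -0.001 0.003 0.255 0 0 0; 100 -0.001 0.003 0.267 0 0 0"

```text
time: 33.28
tool_pos: [0.5469, 0.1825, 0.0282]
tool_rot: [-0.0, 0.706, 0.708, -0.0]
contact_force: [0.2, -0.4, -0.0]
gripper_width: 0.999
grasp_force: 0.0
```

Emit:
jog_arm:
  motion: "0 0 0 0 0 0 0; 0 0 0 0 0 0 0; 0 0 0 0 0 0 0; 0 0 0 0 0 0 0; 0 0 0 0 0 0 0"

```text
time: 33.9
tool_pos: [0.5485, 0.1827, 0.0304]
tool_rot: [0.001, 0.706, 0.708, 0.001]
contact_force: [-0.9, -0.3, 6.4]
gripper_width: 0.412
grasp_force: 59.7
```

Emit:
jog_arm:
  motion: "0 0 0 -0.05 0 0 0; 0 0 0 -0.15 0 0 0; 0 0 0 -0.27 0 0 0; 0 0 0 -0.27 0 0 0; 0 0 0 -0.27 0 0 0"

```text
time: 34.52
tool_pos: [0.5468, 0.1824, 0.1633]
tool_rot: [-0.0, 0.706, 0.708, -0.0]
contact_force: [-0.7, -0.4, -1.3]
gripper_width: 0.41
grasp_force: 59.9
```

Emit:
jog_arm:
  motion: "0 0.419 -0.114 0 0 0 0; 0 0.419 -0.114 0 0 0 0; 0 0.419 -0.114 0 0 0 0; 0 0.419 -0.114 0 0 0 0; 0 0.419 -0.114 0.06 0 0 0"

```text
time: 35.15
tool_pos: [0.4891, 0.3944, 0.1335]
tool_rot: [0.0, 0.705, 0.709, 0.001]
contact_force: [0.0, 0.2, -1.1]
gripper_width: 0.407
grasp_force: 59.9
```

Emit:
jog_arm:
  motion: "0 0 0 0.09 0 0 0; 0 0 0 0.15 0 0 0; 0 0 0 0.18 0 0 0; 0 0 0 0.194 0 0 0; 0 0 0 0.197 0 0 0"

```text
time: 35.78
tool_pos: [0.49, 0.3919, 0.0355]
tool_rot: [0.0, 0.706, 0.708, 0.0]
contact_force: [-0.4, 0.7, -0.6]
gripper_width: 0.408
grasp_force: 59.9
```

Emit:
jog_arm:
  motion: "0 0 0 0 0 0 0; 0 0 0 0 0 0 0; 75 0 0 0 0 0 0; 75 0 0 0 0 0 0; 75 0 0 0 0 0 0"

```text
time: 36.4
tool_pos: [0.4898, 0.3918, 0.0355]
tool_rot: [0.0, 0.706, 0.708, 0.0]
contact_force: [-0.4, 0.3, 0.1]
gripper_width: 0.747
grasp_force: 0.0
```

Emit:
jog_arm:
  motion: "75 0 0 0 0 0 0; 75 0 0 -0.05 0 0 0; 90 0 0 -0.15 0 0 0; 90 0 0 -0.27 0 0 0; 100 0 0 -0.35 0 0 0"

```text
time: 37.02
tool_pos: [0.4904, 0.3923, 0.214]
tool_rot: [0.0, 0.706, 0.708, 0.002]
contact_force: [0.2, 0.5, 0.6]
gripper_width: 0.999
grasp_force: 0.0
```

Emit:
jog_arm:
  motion: "100 -0.4 -0.15 -0.25 0 0 0; 100 -0.4 -0.15 -0.25 0 0 0; 100 -0.4 -0.15 -0.25 0 0 0; 100 -0.4 -0.15 -0.25 0 0 0; 100 -0.4 -0.15 -0.25 0 0 0"

```text
time: 37.65
tool_pos: [0.4157, 0.1899, 0.3394]
tool_rot: [0.002, 0.707, 0.707, 0.003]
contact_force: [0.8, -0.4, 0.2]
gripper_width: 0.998
grasp_force: 0.0
```

Run:
```python
from h import *
pose()
f=see('wrist','w11.png',['green_1','brown_1','cup_1','green_tray','orange_tray'])
f=see('scene','s11.png',['green_1','brown_1','cup_1'])
im=f['color'][150:350,160:460,::-1]; cv2.imwrite('pics/s11c.png',cv2.resize(im,None,fx=2.6,fy=2.6,interpolation=cv2.INTER_CUBIC))
```

```text
t 37.65 tcp [0.4157 0.1899 0.3394] yaw(y-axis) -0.06 z [ 0.008  0.002 -1.   ] w 0.998 F [ 0.8 -0.4  0.2] g 0.0
green_1 [(0.87, [0.457, 0.026, 0.004]), (0.86, [0.448, -0.036, 0.004])]
brown_1 []
cup_1 [(0.93, [0.548, 0.267, 0.005]), (0.79, [0.569, -0.153, 0.003]), (0.77, [0.49, 0.282, 0.006])]
green_tray []
orange_tray []
green_1 [(0.58, [0.49, 0.393, 0.006]), (0.55, [0.452, -0.036, -0.002]), (0.55, [0.452, -0.097, 0.002]), (0.54, [0.45, 0.025, -0.002]), (0.48, [0.465, -0.162, 0.004])]
brown_1 [(0.56, [0.451, -0.358, 0.002])]
cup_1 [(0.92, [0.576, -0.155, -0.001]), (0.9, [0.491, 0.279, 0.008]), (0.89, [0.547, 0.265, 0.003])]
```

View pics/w11.png

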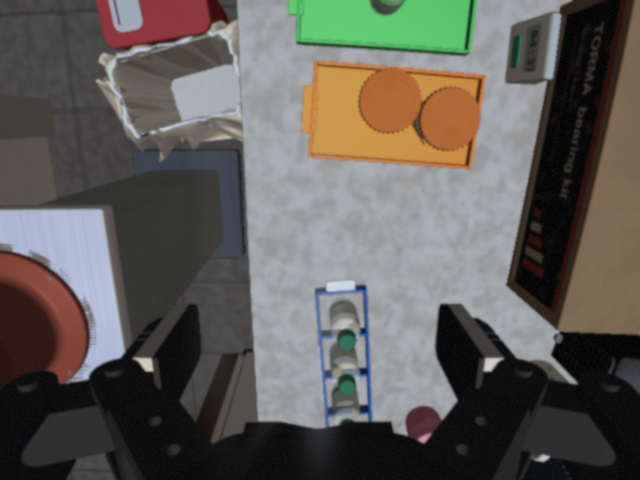

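View pics/s11c.png

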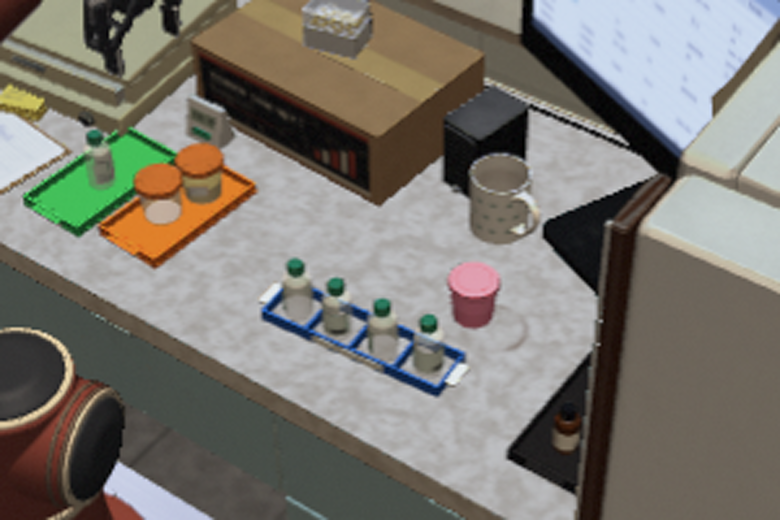

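Scene crop: four green caps in the kit, the spare green in the green tray at (98,160), both cups in the orange tray at (158,190) and (200,172), and the bystanders in place. I'll check that the nudged cup stands level and that no third brown bottle is around.

Run:
```python
from h import *
f=grab_frame('wrist')
hsv=cv2.cvtColor(f['color'],cv2.COLOR_RGB2HSV)
for c in cut_out('wrist','cup_1'):
    m=cv2.erode(c['pixels'].astype(np.uint8),np.ones((7,7)))>0
    m&=(hsv[...,0]<20)&(hsv[...,1]>120)&(f['range_z']>0)
    v,u=np.nonzero(m)
    if len(u)<200: continue
    P=np.array([world(f,a,b) for a,b in zip(u,v)]);k=abs(P[:,2]-np.median(P[:,2]))<.012;P=P[k]
    n=np.linalg.svd(P-P.mean(0),full_matrices=False)[2][2]
    print(P.mean(0).round(3),len(P),'tilt',round(np.arccos(abs(n[2])),3))
f=grab_frame('top')
for n in ['brown_1','brown_3','tape','mug','timer']: print(n,[(round(o['p'],2),np.round(o['at'],3).tolist()) for o in place_of('top',n)])
print(state()['time'])
```

```text
[0.488 0.282 0.067] 2583 tilt 0.003
[0.549 0.265 0.067] 2607 tilt 0.014
brown_1 [(0.68, [0.542, -0.361, 0.004]), (0.5, [0.451, -0.355, 0.004]), (0.21, [0.461, -0.159, -0.006])]
brown_3 [(0.68, [0.542, -0.361, 0.004]), (0.5, [0.451, -0.355, 0.004]), (0.21, [0.461, -0.159, -0.006])]
tape [(0.85, [0.419, -0.483, 0.0]), (0.5, [0.496, -0.36, 0.001])]
mug [(0.66, [0.717, -0.115, -0.001])]
timer [(0.44, [0.65, 0.336, 0.001])]
38.55
```

Both lids are level at 67 mm, meaning the cups stand on the tray floor. No third brown bottle is in sight and the bystanders have not moved. Handing in.

```bash
python3 -c "
from plant import *
print(job_done())"
```

```text
the job is handed in; nothing more can be done
None
```

The job is handed in; no verdict came back, but my last camera check showed four green-capped bottles in the kit, both brown bottles in the black tray, both cups in the orange tray, the spare green in the green tray, and the tape, mug and timer unmoved.

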